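# Stack sign boards on spacer sticks to rest flat

### The job

Stack the two sign boards to rest flat: lay the dark board along the stacking rack, centred on its two bearers, then lay the blue stick across it directly above the blue bearer and the yellow stick directly above the yellow bearer. Lay the pale board on the two sticks, centred and in line with the rack, and last stand the steel weight upright on the middle of the pale board. Leave the roll of tape and the hammer where they are.

Things in the scene. Friction and masses are not known exactly. Their poses are not given: they have to be found in the camera images.
- rack: the fixed stacking rack's base board, brown wood, 240 (x) x 100 (y) x 12 mm high, lying on the bench; the two bearers are fixed across its top. Origin: centre of its underside, on the bench; x runs along its length. The bearers lie 65 mm from the centre, one towards +x and one towards -x; which colour is at which end varies.
- bearer_blue: blue painted wooden bearer fixed across the rack, 18 mm (x, along the rack) x 90 mm (y, across the rack) x 20 mm high. Origin: centre of its underside, 12 mm above the bench, so its top is 32 mm above the bench. Its axes are parallel to the rack's.
- bearer_yellow: yellow painted wooden bearer fixed across the rack, otherwise like the blue one: 18 mm (x) x 90 mm (y) x 20 mm high, origin at the centre of its underside, top 32 mm above the bench.
- board_dark: loose dark brown sign board with a carved border, 220 (x, length) x 50 (y, width) x 18 mm thick, 0.1 to 0.2 kg, lying flat on the bench. Origin: centre of its underside. The two ends are alike.
- board_pale: loose pale wood sign board with a carved border, 200 (x, length) x 50 (y, width) x 18 mm thick, 0.1 to 0.2 kg, lying flat on the bench. Origin: centre of its underside. The two ends are alike.
- stick_blue: loose blue spacer stick, 80 (x, length) x 18 (y, width) x 20 mm high, about 30 g, lying on the bench. Origin: centre of its underside. The two ends are alike.
- stick_yellow: loose yellow spacer stick, 80 (x, length) x 18 (y, width) x 20 mm high, about 30 g, lying on the bench. Origin: centre of its underside. The two ends are alike.
- weight: loose round steel weight, 48 mm in diameter and 30 mm high, with a thin neck (14 mm in diameter) above it and a black grip knob 26 mm in diameter, whose grip runs from 44 to 66 mm above the weight's underside; 0.3 to 0.55 kg, standing upright. Origin: centre of its underside; z up along its axis.
- tape: bystander: roll of green tape lying flat, 80 mm in outer diameter, 25 mm high, empty in the middle. Origin: centre of its underside.
- hammer: bystander: hammer 300 mm long lying on the bench beyond the work, its length along its own x. Origin: on the bench, at the middle of its length.
Mind the look-alikes: they are no part of the job. Leave any pink look-alike of the weight alone. Several things have the shape of the board_pale; the one meant has the colours described above.

How it is judged:
By the outcome, as a careful person would: the job done as asked, in the order asked, and still so for the second after the job is handed in, with the robot touching nothing.
It also fails if it takes over 144 s, if anything falls off the work surface, if the arm or the gripper's body presses on something with over 40 N, if the wrist force passes 120 N, or if a joint passes its speed limit or range.

### The arm

A 7-joint arm with a two-finger parallel gripper is mounted at the origin on the work surface. World frame = base frame: x ahead of the robot, y to its left, z up, the work surface at z = 0. Lengths are in m, angles in rad, forces in N, time in s.
With the tool pointing down it reaches from about 0.425 to 1.025 m from the base axis. Payload 9.4 kg.
Tool frame: the origin (TCP) lies midway between the tips of the shut fingers; the grasp point (between the pads) lies 19 mm behind it (arm.grip_depth is the distance from the TCP to the grasp point, in m); z points along the fingers, y is the direction in which the jaws open and shut (so a half turn about z gives the same grasp; the last joint's range is limited). The gripper opens to 85 mm and grips with 20 to 120 N. Pads are 22 mm wide; open, the fingers measure 114 mm over their backs; the gripper's body (76 mm by 85 mm) begins 54 mm behind the grasp point. The pads swing forward as they close: fully open they stand 13 mm farther back than shut.
Start: joints at [-1.231, 0.599, -0.003, 1.599, 0.002, 0.943, -0.08], TCP at [0.294, 0.663, 0.231] pointing down, gripper open.
Joint ranges: [-2.57, 2.57], [-0.35, 1.97], [-1.29, 1.29], [0.11, 2.56], [-1.05, 4.19], [0.11, 1.86], [-2.63, 2.63]. Speed limits (rad/s): [2.22, 2.22, 3.01, 3.01, 3.14, 3.14, 3.14].

### API

Orientations are given as [roll, pitch, yaw] about the fixed x, y, z axes, in that order (R = Rz(yaw) Ry(pitch) Rx(roll)).
In Python, from workcell import arm gives the robot as it stands.
- The arm moves only by the tool carry_out, never from a script. Its argument "increments" is a list of rows, each a list of 3 entries, a list of its own where there are three numbers: the shift along the tool's x, y, z in m, then the turn, a rotation vector about the tool's x, y, z in degrees, then the finger opening in m, from 0 to 0.0854. A call has 1 to 10 rows; each row shifts and turns the commanded pose from where the row before left it, along the tool's axes as they then stand; what a row does not reach is not made up. A row lasts 1/10 s, in which the tool goes at most 50 mm and 8.59 degrees, less where a joint would pass 70% of its speed; a pose out of reach is approached as far as the arm can. A call is refused whole if a number of a shift passes 0.05 or a number of a turn 8.59, either way. A call with a gripper value outside its range is refused whole. The fingers move at their own pace and stop on an object; "force" is the grip in N (left out, the last holds). Time passes only in rows, so rows that do not move let the fingers close. It gives the time, the measured TCP pose, the force and the opening at its end, in the units of the state.
- arm.get_state(): the state, without advancing time (a new reading comes with each control period).
- arm.capture(name): name is "scene" or "top" or "wrist"; returns a dict with "color" (400x640x3 uint8, red, green, blue), "K" (3x3 intrinsics, pixels), "k1" (the pictures are not rectified: a ray, as slopes to the right and down, at radius r is drawn at 1 + k1 r^2 times it, then the intrinsics apply), "R" (3x3) and "t" (3): a world point X has camera coordinates R X + t. Camera axes: x right, y down, z forward; pixel columns grow to the right and rows downward; lengths in m; the calibration is good to about 2 mm. A picture is of the moment at which its call begins. There is no depth.
- arm.finish_job(): hands the job in, once; it reports no verdict.
The state is a dict: "clock": time; "qpos": joint angles; "qd": joint speeds; "joint_efforts": joint torques, N m; "position": TCP position; "tcp_rot": TCP orientation; "contact_force": force on the tool from outside, world axes, zero at the start; "torque": the same for the moment, N m; "width": finger opening in m.
Only numpy, scipy, OpenCV 4.12 (cv2) and the standard library are available. Lean on these libraries where they do the work, as an engineer would, in place of code of your own. Each camera call takes 0.05 s, during which the arm holds its last target. There are 200 camera calls.

## Working session

There is one attempt and no reset: what is moved stays moved. The work goes in short steps, Python scripts to look and compute and a tool call to move; the robot and the scene stay as the last step left them, time stands still between calls to the robot, and variables do not carry over. Pictures are saved under pics/ and viewed, about 12 in all and at most 16, crops included, and the job is handed in when it is done.

Besides the shell and the picture viewer there is one more tool, called after "Emit:" as name(argument=value, ...) on one line, values as JSON. carry_out: Moves the arm, as the interface text tells. Its arguments: {"type":"object","properties":{"increments":{"type":"array","items":{"type":"array"}},"force":{"type":"number"}},"required":["increments"]}

```bash
ls; mkdir -p pics; python3 - <<'E'
from workcell import arm
import cv2
print(arm.get_state())
for n in ("top","scene"):
    c=arm.capture(n); cv2.imwrite(f"pics/{n}0.png",c["color"][:,:,::-1]); print(n,c["K"],c["k1"],c["R"],c["t"])
E
```

```text
pics
{'clock': 0.0, 'qpos': array([-1.23067721,  0.60013542, -0.00258761,  1.60014937,  0.00180431,
        0.94287129, -0.07983011]), 'qd': array([ 7.71177545e-05,  1.28816783e-03, -8.57460426e-04, -1.86849354e-03,
       -3.56546955e-04,  1.46447640e-04,  7.89547710e-04]), 'joint_efforts': array([ 1.39780524e-03, -7.76471186e+01,  1.56565614e+00, -2.58004582e+01,
        1.24278531e-02,  9.03088338e-03, -3.48556034e-05]), 'position': array([0.29331757, 0.66249535, 0.23040191]), 'tcp_rot': array([-3.14003631e+00,  1.21610885e-04,  2.72484123e+00]), 'contact_force': array([0.24102965, 0.17210594, 0.78522308]), 'torque': array([0.01294744, 0.05084561, 0.00604957]), 'width': 0.08535871351435119}
top [[511.78156405   0.         327.13465686]
 [  0.         511.78156405 206.48539208]
 [  0.           0.           1.        ]] 0.03081298461340506 [[-1.47747068e-03 -9.99994233e-01  3.05798200e-03]
 [-9.78075314e-01  8.08257763e-04 -2.08249916e-01]
 [ 2.08246243e-01 -3.29861985e-03 -9.78070867e-01]] [0.04085262 0.51886956 1.21406557]
scene [[512.0017759    0.         311.09931222]
 [  0.         512.0017759  189.55139774]
 [  0.           0.           1.        ]] -0.03441267658783442 [[ 0.46335063  0.88611651  0.01018411]
 [ 0.7389071  -0.37997957 -0.5564457 ]
 [-0.48920597  0.26535458 -0.83082156]] [-0.29662744 -0.3525353   1.8172518 ]
```

View pics/top0.png

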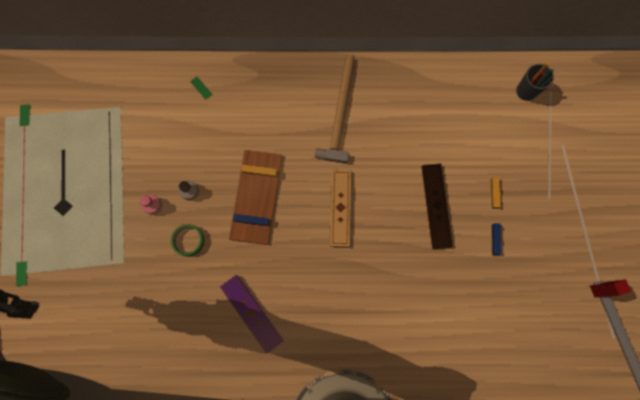

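View pics/scene0.png

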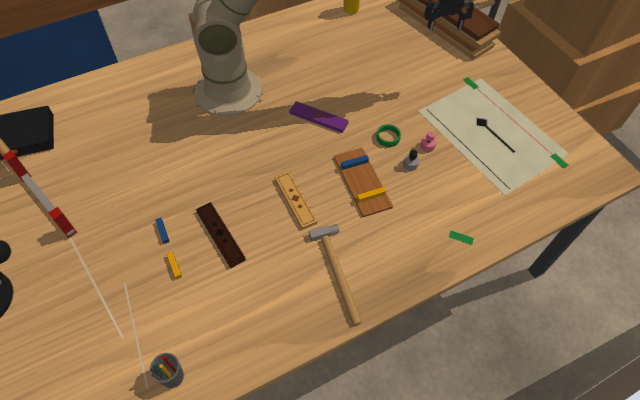

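Top view: the rack is at (256,197), with yellow at the far end and blue at the near end. The dark board is at (437,206), pale board (341,208), yellow stick (496,192), blue stick (496,240), weight (188,190) and tape (188,240). The pink and purple look-alikes and the hammer are at (150,204), (252,314) and (340,110). The scene view agrees.

```bash
cat > h.py <<'E'
import numpy as np, cv2
from workcell import arm
def rays(c,px):
    k=c["k1"]; d=np.array([k,0,0,0],float)
    u=cv2.undistortPoints(np.array(px,float).reshape(-1,1,2),c["K"],d).reshape(-1,2)
    return -c["R"].T@c["t"], np.c_[u,np.ones(len(u))]@c["R"]
def plane(c,px,z):
    o,d=rays(c,px); return o+d*((z-o[2])/d[:,2])[:,None]
def proj(c,X):
    return cv2.projectPoints(np.array(X,float).reshape(-1,1,3),cv2.Rodrigues(c["R"])[0],c["t"],c["K"],np.array([c["k1"],0,0,0.]))[0].reshape(-1,2)
def hsv(c): return cv2.cvtColor(c["color"],cv2.COLOR_RGB2HSV)
def blobs(m,amin=30):
    m=cv2.morphologyEx(m.astype(np.uint8)*255,cv2.MORPH_CLOSE,np.ones((3,3)))
    return [k for k in cv2.findContours(m,cv2.RETR_EXTERNAL,cv2.CHAIN_APPROX_NONE)[0] if cv2.contourArea(k)>amin]
def rect(c,k,z):
    p=plane(c,k.reshape(-1,2),z)[:,:2]
    (x,y),(w,h),a=cv2.minAreaRect((p*1000).astype(np.float32))
    if w<h: w,h,a=h,w,a+90
    return np.array([x,y,w,h]),(a+90)%180-90
def save(c,n): cv2.imwrite(f"pics/{n}.png",c["color"][:,:,::-1])
E
python3 - <<'E'
from h import *
c=arm.capture("top"); H=hsv(c)
print("cam",-c["R"].T@c["t"])
for n,(x,y) in dict(rack=(256,180),rackf=(256,205),pale=(335,225),dark=(437,180),ys=(496,190),bs=(496,240),yb=(258,170),bb=(252,220),wt=(186,187),tape=(174,240),bench=(390,200)).items(): print(n,H[y,x],c["color"][y,x])
h,s,v=[H[:,:,i].astype(int) for i in range(3)]
win=np.zeros_like(h,bool); win[140:265,160:520]=1
for n,m,z in [("yellow",(h>15)&(h<28)&(s>190)&(v>130),.02),("blue",(h>100)&(h<125)&(s>100),.02),("dark",(v<75),.018)]:
    for k in blobs(m&win): print(n,k.reshape(-1,2).mean(0).round(),*[a if np.isscalar(a) else a.round(1) for a in rect(c,k,z)])
E
```

```text
cam [0.25472927 0.04443775 1.29537178]
rack [ 12 175 115] [115  67  36]
rackf [ 11 181 107] [107  60  31]
pale [ 15 160 153] [153 105  57]
dark [  8 175  35] [35 17 11]
ys [ 17 205 164] [164 107  32]
bs [109 145  65] [28 41 65]
yb [ 17 198 162] [162 107  36]
bb [112 122  65] [34 42 65]
wt [ 16 127  46] [46 35 23]
tape [ 25 128  48] [48 44 24]
bench [ 14 141 146] [146 104  65]
yellow [496. 192.] [ 564.  -391.3   74.    16.8] -1.490692138671875
yellow [258. 169.] [624.1 217.2  86.9  16.2] 82.6197280883789
blue [496. 239.] [ 442.9 -383.2   71.9   15. ] -4.1172027587890625
blue [251. 219.] [492.8 232.9  83.   12.7] 82.70156860351562
dark [188. 241.] [440.  388.1  82.7  73.3] 89.84562683105469
dark [496. 239.] [ 441.8 -385.1   79.6   22.5] -3.9827880859375
dark [253. 220.] [492.2 228.4 101.2  22.3] 81.30065155029297
dark [190. 190.] [574.4 393.2  55.   37. ] 42.8148078918457
dark [437. 206.] [ 529.1 -241.1  219.2   55.3] 4.749504566192627
```

Emit:
carry_out(increments=[[[-0.04,-0.028,-0.008],[0,0,0],0.085],[[-0.04,-0.028,-0.008],[0,0,0],0.085],[[-0.04,-0.028,-0.008],[0,0,0],0.085],[[-0.04,-0.028,-0.008],[0,0,0],0.085],[[-0.04,-0.028,-0.008],[0,0,0],0.085],[[-0.04,-0.028,-0.008],[0,0,0],0.085],[[-0.04,-0.028,-0.008],[0,0,0],0.085],[[-0.04,-0.028,-0.008],[0,0,0],0.085],[[-0.04,-0.028,-0.008],[0,0,0],0.085],[[-0.04,-0.028,-0.008],[0,0,0],0.085]])

```text
clock: 1.15
position: [0.5466, 0.2431, 0.3116]
tcp_rot: [3.142, -0.0, 2.725]
contact_force: [0.1, 0.8, 0.8]
width: 0.0851
```

Emit:
carry_out(increments=[[[0,0,0],[0,0,8.5],0.085],[[0,0,0],[0,0,8.5],0.085],[[0,0,0],[0,0,8.5],0.085],[[0,0,0],[0,0,8.5],0.085],[[0,0,0],[0,0,8.5],0.085],[[0,0,0],[0,0,8.5],0.085],[[0,0,0],[0,0,8.5],0.085],[[0,0,0],[0,0,8.5],0.085],[[0,0,0],[0,0,8.5],0.085],[[0,0,0],[0,0,8.5],0.085]])

```text
clock: 2.15
position: [0.5457, 0.2449, 0.3111]
tcp_rot: [-3.141, 0.0, 1.235]
contact_force: [1.1, -0.0, 1.0]
width: 0.0847
```

Emit:
carry_out(increments=[[[0,0,0],[0,0,8.5],0.085],[[0,0,0],[0,0,8.5],0.085],[[0,0,0],[0,0,8.5],0.085],[[0,0,0],[0,0,8.5],0.085],[[0,0,0],[0,0,8.5],0.085],[[0,0,0],[0,0,8.5],0.085],[[0,0,0],[0,0,8.5],0.085],[[0,0,0],[0,0,8.5],0.085],[[0,0,0],[0,0,8.5],0.085],[[0,0,0],[0,0,0],0.085]])

```text
clock: 3.15
position: [0.5456, 0.2452, 0.3109]
tcp_rot: [3.141, 0.0, -0.096]
contact_force: [-0.3, 0.1, 0.1]
width: 0.0848
```

```bash
python3 - <<'E'
from h import *
c=arm.capture("wrist"); save(c,"w1")
R=c["R"];C=-R.T@c["t"];s=arm.get_state()
print(C,R[2],c["K"][0,0],c["k1"],s["position"],s["tcp_rot"],s["qpos"].round(2))
E
```

```text
[0.6108871  0.23823376 0.45299832] [-0.2615223   0.02522712 -0.9648677 ] 291.78234600833025 0.001868186031121723 [0.5456678  0.24522991 0.31097652] [ 3.14082909e+00  2.49581461e-04 -9.04005156e-02] [-1.04  0.45  0.78  1.84 -0.37  1.01 -1.78]
```

View pics/w1.png

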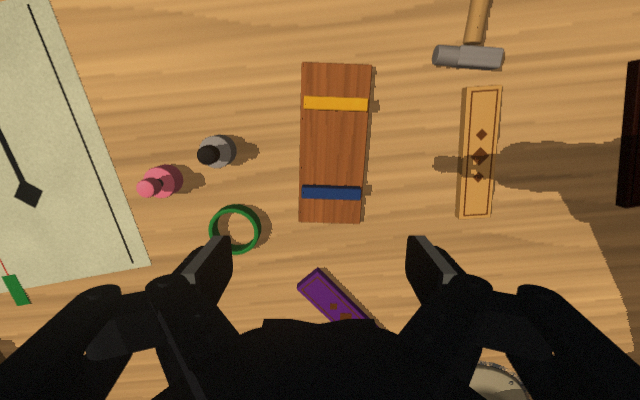

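The wrist view is clear. The rack spans (300–372, 63–222), with the yellow bearer at (336,103) and blue at (332,192). The pale board is at (480,152) and the weight knob at (207,154).

```bash
cat > m.py <<'E'
from h import *
def rack(c,verbose=1):
    "bearer top rects in wrist view, rack centre and yaw"
    H=hsv(c).astype(int); h,s,v=H[...,0],H[...,1],H[...,2]; out={}
    for n,m in [("y",(h>15)&(h<28)&(s>180)&(v>130)),("b",(h>100)&(h<125)&(s>130)&(v>45))]:
        for k in blobs(m,100):
            r,a=rect(c,k,.032)
            if 70<r[2]<110: out[n]=r; verbose and print(n,r.round(1),round(a,1))
    p,q=out["y"][:2],out["b"][:2]; d=p-q
    print("rack c",((p+q)/2).round(1),"dist",np.hypot(*d).round(1),"yaw",np.degrees(np.arctan2(d[1],d[0])).round(2))
def big(c,mask,z,amin=1000):
    for k in blobs(mask,amin):
        r,a=rect(c,k,z); print(r.round(1),round(a,2),k.reshape(-1,2).mean(0).round())
E
python3 - <<'E'
from m import *
c=arm.capture("wrist"); rack(c)
H=hsv(c).astype(int); h,s,v=H[...,0],H[...,1],H[...,2]
for x,y in [(470,100),(330,140),(420,120),(210,155),(230,150),(480,110),(636,120)]: print((x,y),H[y,x])
# rack base corners at z=.012
m=(h<14)&(s>150)&(v<160)&(v>60); w=np.zeros_like(m); w[50:235,285:385]=1
big(c,m&w,.012)
w=np.zeros_like(m); w[70:230,450:510]=1
for st in (110,): big(c,(v>185)&w,.018,300)
print("knob", [plane(c,[k.reshape(-1,2).mean(0)],.066).round(4) for k in blobs((v<40)&(np.indices(v.shape)[0]<175)&(np.indices(v.shape)[1]<240)&(np.indices(v.shape)[1]>190),50)])
E
```

```text
y [620.1 214.   88.   18.4] 82.6
b [491.9 230.7  87.1  15.6] 82.5
rack c [556.  222.3] dist 129.3 yaw -7.43
(470, 100) [ 16 160 190]
(330, 140) [ 12 181 145]
(420, 120) [ 17 136 193]
(210, 155) [ 16 101  43]
(230, 150) [17 57 85]
(480, 110) [ 17 158 200]
(636, 120) [  9 184  36]
[555.9 222.5 238.5  99.3] -7.55 [333. 131.]
[459.4  -7.5  78.6  67.5] 88.55 [484. 200.]
[581.5   6.8 112.5  82.1] 4.58 [485. 113.]
knob [array([[0.57  , 0.3881, 0.066 ]])]
```

Emit:
carry_out(increments=[[[0.001,0.048,0.006],[0,0,0],0.085],[[0.001,0.048,0.006],[0,0,0],0.085],[[0.001,0.048,0.006],[0,0,0],0.085],[[0.001,0.048,0.006],[0,0,0],0.085],[[0.001,0.048,0.006],[0,0,0],0.085],[[0.001,0.048,0.006],[0,0,0],0.085],[[0.001,0.048,0.006],[0,0,0],0.085],[[0.001,0.048,0.006],[0,0,0],0.085],[[0.001,0.048,0.006],[0,0,0],0.085],[[0.001,0.048,0.006],[0,0,0],0.085]])

```text
clock: 4.25
position: [0.5105, -0.2358, 0.2512]
tcp_rot: [-3.141, -0.001, -0.09]
contact_force: [0.4, 0.3, 0.3]
width: 0.0851
```

Emit:
carry_out(increments=[[[0,0,0],[0,0,-5],0.085],[[0,0,0],[0,0,-5],0.085],[[0,0,0],[0,0,0],0.085],[[0,0,0],[0,0,0],0.085]])

```text
clock: 4.65
position: [0.5108, -0.2338, 0.2514]
tcp_rot: [-3.141, -0.0, 0.08]
contact_force: [-0.1, -1.0, 0.0]
width: 0.085
```

```bash
python3 - <<'E'
from m import *
c=arm.capture("wrist"); save(c,"w2"); s=arm.get_state()
print(s["position"],s["tcp_rot"],s["qpos"].round(2))
H=hsv(c).astype(int); h,s,v=H[...,0],H[...,1],H[...,2]
y,x=np.indices(v.shape)
P=proj(c,[[.529,-.241,.018],[.56,-.39,.02],[.44,-.385,.02]]);print(P.round())
big(c,(v<75)&(h<14)&(y<330),.018,500)
print("y");big(c,(h>15)&(h<28)&(s>180)&(v>130),.02,150)
print("b");big(c,(h>100)&(h<125)&(s>120)&(v>40),.02,150)
E
```

```text
[ 0.51093577 -0.23363423  0.25141046] [-3.14135773e+00 -3.64464900e-04  8.02112228e-02] [-0.14  0.44  0.67  1.98 -0.37  0.84 -0.75]
[[325. 151.]
 [445. 136.]
 [424. 224.]]
[ 265.9 -255.2  178.8   18. ] -85.33 [317. 325.]
[ 316.5 -647.7  138.2   38.1] 67.14 [574. 309.]
[ 347.2 -415.3  156.1   85.6] 6.74 [431. 298.]
[311.4  23.9 299.1 153.8] -85.38 [158. 299.]
[ 530.7 -242.8  216.6   49.4] 4.98 [326. 142.]
[548.2 162.5 228.4  12.4] -7.73 [  3. 103.]
y
[ 564.5 -390.6   79.2   24.3] -1.5 [447. 131.]
b
[ 451.1 -385.4   63.6   22.2] -3.48 [427. 216.]
```

View pics/w2.png

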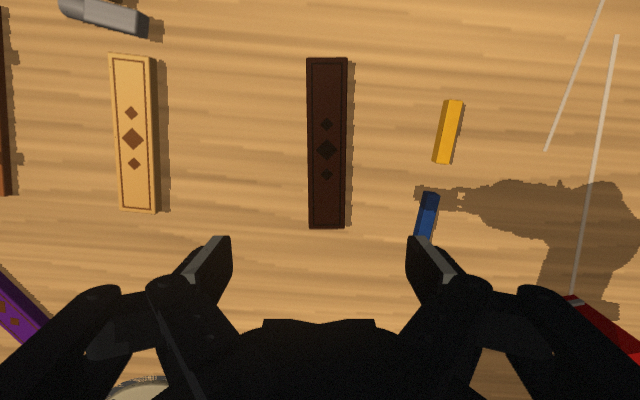

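Dark board (306–348, 58–228): measured 216.6 × 49.4 mm at (530.7, -242.8), yaw 5.0°. That agrees with the top camera, so I'll grasp it at its centre.

Emit:
carry_out(increments=[[[0.019,0.01,0.03],[0,0,-0.4],0.085],[[0,0,0.04],[0,0,0],0.085],[[0,0,0.04],[0,0,0],0.085],[[0,0,0.04],[0,0,0],0.085],[[0,0,0.03],[0,0,0],0.085],[[0,0,0.03],[0,0,0],0.085],[[0,0,0.02],[0,0,0],0.085],[[0,0,0.01],[0,0,0],0.085],[[0,0,0],[0,0,0],0.085],[[0,0,0],[0,0,0],0.085]])

```text
clock: 5.7
position: [0.531, -0.2424, 0.0119]
tcp_rot: [3.141, -0.001, 0.088]
contact_force: [0.9, 0.3, 0.2]
width: 0.085
```

Emit:
carry_out(increments=[[[0,0,0.005],[0,0,0],0.06],[[0,0,0],[0,0,0],0.04],[[0,0,0],[0,0,0],0.04],[[0,0,0],[0,0,0],0.04],[[0,0,0],[0,0,0],0.04],[[0,0,0],[0,0,0],0.04],[[0,0,0],[0,0,0],0.04],[[0,0,0],[0,0,0],0.04]], force=50)

```text
clock: 6.5
position: [0.531, -0.2423, 0.0072]
tcp_rot: [3.141, -0.001, 0.088]
contact_force: [-1.1, 1.7, 5.3]
width: 0.0486
```

Emit:
carry_out(increments=[[[0,0,-0.01],[0,0,0],0.04],[[0,0,-0.03],[0,0,0],0.04],[[0,0,-0.04],[0,0,0],0.04],[[0,0,-0.04],[0,0,0],0.04],[[0,0,0],[0,0,3],0.04],[[0,0,0],[0,0,3],0.04],[[0,0,0],[0,0,3],0.04],[[0,0,0],[0,0,3.5],0.04],[[0,0,0],[0,0,0],0.04],[[0,0,0],[0,0,0],0.04]])

```text
clock: 7.5
position: [0.5306, -0.2421, 0.1267]
tcp_rot: [3.142, -0.0, -0.129]
contact_force: [-0.1, -0.8, -1.2]
width: 0.0481
```

Emit:
carry_out(increments=[[[-0.002,-0.022,0],[0,0,0],0.04],[[-0.004,-0.046,0],[0,0,0],0.04],[[-0.004,-0.048,0],[0,0,0],0.04],[[-0.004,-0.048,0],[0,0,0],0.04],[[-0.004,-0.048,0],[0,0,0],0.04],[[-0.004,-0.048,0],[0,0,0],0.04],[[-0.004,-0.048,0],[0,0,0],0.04],[[-0.004,-0.048,0],[0,0,0],0.04],[[-0.004,-0.048,0],[0,0,0],0.04],[[-0.001,-0.035,0],[0,0,0],0.04]])

```text
clock: 8.5
position: [0.5524, 0.2014, 0.1263]
tcp_rot: [-3.141, 0.001, -0.126]
contact_force: [0.3, -0.1, -1.7]
width: 0.0482
```

Emit:
carry_out(increments=[[[-0.001,-0.025,0],[0,0,0],0.04],[[0,0,0],[0,0,0],0.04],[[0,0,0],[0,0,0],0.04]])

```text
clock: 8.8
position: [0.555, 0.2228, 0.1263]
tcp_rot: [3.141, 0.0, -0.128]
contact_force: [0.2, -1.1, -0.8]
width: 0.0481
```

```bash
python3 - <<'E'
from m import *
c=arm.capture("wrist"); save(c,"w3"); s=arm.get_state()
print(s["position"],s["tcp_rot"],s["qpos"].round(2),s["width"],s["contact_force"])
H=hsv(c).astype(int); h,s_,v=H[...,0],H[...,1],H[...,2]
y,x=np.indices(v.shape)
z=s["position"][2]-.0072+.018
for k in blobs((v<75)&(h<14)&(y<230)&(x>200)&(x<440),500):
    print(rect(c,k,z),k.reshape(-1,2).min(0),k.reshape(-1,2).max(0))
big(c,(h<14)&(s_>150)&(v<160)&(v>80)&(x>200)&(x<450),.012,300)
E
```

```text
[0.55515646 0.22169448 0.12641451] [ 3.14104605e+00 -6.24254264e-06 -1.30106942e-01] [-0.91  0.69  0.69  2.01 -0.69  0.69 -1.48] 0.048480547107955296 [ 0.34030505 -0.12749346 -1.86413773]
(array([614.06896973, 214.41351318,  97.20903015,  50.69678879]), -7.3280487060546875) [266   0] [380 229]
[615.6 235.8 153.4  22.4] -7.41 [292. 111.]
[669.9 164.5  54.4  14.7] 3.69 [370.  36.]
[613.8 249.6 189.1  34.1] -10.48 [271. 103.]
```

View pics/w3.png

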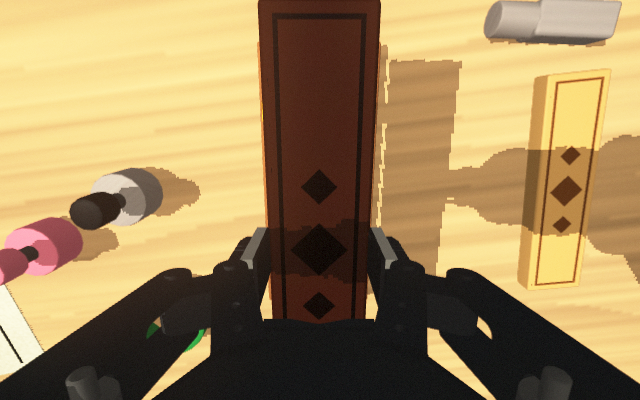

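Board held level. Big diamond at (319,249), pads at (255,240) and (385,240).

```bash
python3 - <<'E'
from m import *
c=arm.capture("wrist"); s=arm.get_state()
z=s["position"][2]-.0072+.018
print(s["position"],s["tcp_rot"],plane(c,[[319,249],[260,3],[379,3]],z).round(4))
E
```

```text
[0.55527333 0.22118664 0.12651037] [ 3.14117960e+00 -8.83794799e-05 -1.31418796e-01] [[0.5554 0.2207 0.1373]
 [0.6643 0.23   0.1373]
 [0.6582 0.1833 0.1373]]
```

Emit:
carry_out(increments=[[[0.001,-0.001,0.02],[0,0,0],0.04],[[0,0,0.025],[0,0,0],0.04],[[0,0,0.02],[0,0,0],0.04],[[0,0,0.01],[0,0,0],0.04],[[0,0,0.006],[0,0,0],0.04],[[0,0,0.003],[0,0,0],0.04],[[0,0,0.002],[0,0,0],0.04],[[0,0,0],[0,0,0],0.04],[[0,0,0],[0,0,0],0.04]])

```text
clock: 9.8
position: [0.5567, 0.2235, 0.0408]
tcp_rot: [-3.141, -0.001, -0.13]
contact_force: [-0.5, -0.1, -1.5]
width: 0.0484
```

Emit:
carry_out(increments=[[[0,0,0.001],[0,0,0],0.04],[[0,0,0.001],[0,0,0],0.04],[[0,0,0],[0,0,0],0.04],[[0,0,0],[0,0,0],0.055],[[0,0,0],[0,0,0],0.07],[[0,0,0],[0,0,0],0.085],[[0,0,0],[0,0,0],0.085],[[0,0,0],[0,0,0],0.085]])

```text
clock: 10.6
position: [0.5565, 0.2233, 0.0382]
tcp_rot: [3.141, 0.0, -0.131]
contact_force: [-0.5, 0.4, -0.2]
width: 0.0848
```

Emit:
carry_out(increments=[[[0,0,-0.02],[0,0,0],0.085],[[0,0,-0.04],[0,0,0],0.085],[[0,0,-0.05],[0,0,0],0.085],[[0,0,-0.05],[0,0,0],0.085],[[0,0,-0.05],[0,0,0],0.085],[[0,0,-0.04],[0,0,0],0.085],[[-0.025,0,0],[0,0,0],0.085],[[0,0,0],[0,0,0],0.085],[[0,0,0],[0,0,0],0.085]])

```text
clock: 11.5
position: [0.5312, 0.227, 0.2883]
tcp_rot: [-3.141, 0.0, -0.13]
contact_force: [-0.2, 0.2, 0.4]
width: 0.0851
```

```bash
python3 - <<'E'
from m import *
c=arm.capture("wrist"); save(c,"w4"); s=arm.get_state()
print(s["position"],s["tcp_rot"],s["qpos"].round(2))
H=hsv(c).astype(int); h,s_,v=H[...,0],H[...,1],H[...,2]
y,x=np.indices(v.shape)
print(proj(c,[[.556,.222,.05],[.62,.214,.032],[.49,.23,.032]]).round())
for X in [(.585,.218,.05),(.575,.26,.012),(.62,.25,.032),(.492,.262,.032)]:
    q=proj(c,[X])[0].astype(int); print(X,q,H[q[1],q[0]])
big(c,(v<100)&(h<14)&(y<260)&(x>200)&(x<440),.05,500)
E
```

```text
[0.53160679 0.22677753 0.28801484] [ 3.14149205e+00  2.09393046e-04 -1.30002500e-01] [-1.11  0.49  0.91  1.91 -0.46  0.97 -1.68]
[[320. 144.]
 [319.  92.]
 [320. 190.]]
(0.585, 0.218, 0.05) [319 120] [ 11 155  28]
(0.575, 0.26, 0.012) [290 131] [ 13 182 154]
(0.62, 0.25, 0.032) [291  96] [ 20 210 228]
(0.492, 0.262, 0.032) [297 191] [110 160 102]
[555.6 213.3 217.1  71.8] -7.7 [326. 136.]
```

View pics/w4.png

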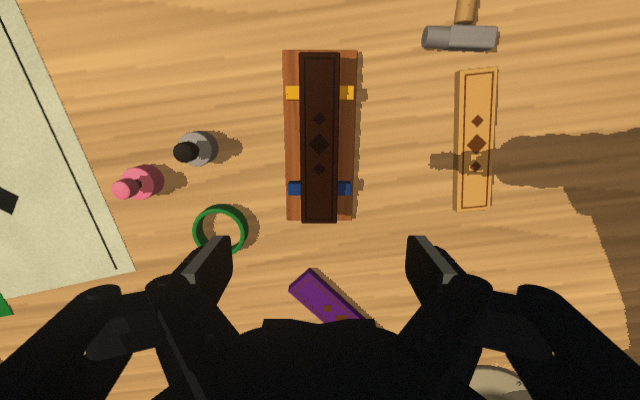

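The dark board lies on both bearers (299–339, 53–222) with its diamond at (319,145); the rack centre projects to (320,144). I'll put numbers on that and measure the pale board as well.

```bash
python3 - <<'E'
from m import *
c=arm.capture("wrist")
H=hsv(c).astype(int); h,s_,v=H[...,0],H[...,1],H[...,2]
y,x=np.indices(v.shape)
for t in (45,60): big(c,(v<t)&(y<235)&(x>280)&(x<350),.05,1000)
print([plane(c,[[319,145]],.05).round(4)])
g=v-(h-10)*0
w=(x>440)&(x<510)&(y>60)&(y<220)
# pale: bench is less saturated
for t in (148,152,156): big(c,(s_>t)&w,.018,1000)
for X in [(.49,-.02,.018),(.6,-.02,.018),(.56,.02,.018),(.56,.06,0)]:
    q=proj(c,[X])[0].astype(int); print(q,H[q[1],q[0]])
print("pale corners by eye",plane(c,[[461,70],[497,67],[491,208],[456,210],[477,145]],.018).round(4)[:,:2])
E
```

```text
[555.6 222.3 208.6  48.7] -4.78 [324. 148.]
[556.8 222.3 215.6  80.4] -7.43 [319. 140.]
[array([[0.5554, 0.2225, 0.05  ]])]
[524.9   8.6 198.5  63.4] -1.86 [474. 139.]
[524.9   8.8 198.2  56.2] -1.54 [474. 138.]
[525.1   8.8 197.3  56. ] -1.59 [474. 138.]
[493 166] [ 16 146 112]
[495  85] [ 18 158 214]
[464 119] [ 14 181 134]
[430 123] [ 17 136 200]
pale corners by eye [[ 0.6248  0.0253]
 [ 0.6223 -0.0214]
 [ 0.4266 -0.0184]
 [ 0.4301  0.0331]
 [ 0.5232  0.0033]]
```

Emit:
carry_out(increments=[[[-0.002,0.048,0.003],[0,0,0],0.085],[[-0.002,0.048,0.003],[0,0,0],0.085],[[-0.002,0.048,0.003],[0,0,0],0.085],[[-0.002,0.048,0.003],[0,0,0],0.085],[[-0.002,0.048,0.003],[0,0,0],0.085],[[-0.002,0.048,0.003],[0,0,0],0.085],[[-0.002,0.048,0.003],[0,0,0],0.085],[[-0.002,0.048,0.003],[0,0,0],0.085],[[-0.002,0.048,0.003],[0,0,0],0.085],[[-0.002,0.048,0.003],[0,0,0],0.085]])

```text
clock: 12.6
position: [0.4488, -0.2492, 0.2577]
tcp_rot: [3.141, 0.001, -0.131]
contact_force: [0.6, 0.1, 0.1]
width: 0.0849
```

Emit:
carry_out(increments=[[[0,0.048,0.003],[0,0,0],0.085],[[0,0.048,0.003],[0,0,0],0.085],[[0,0.044,0.003],[0,0,0],0.085],[[0,0,0],[0,0,-2],0.085],[[0,0,0],[0,0,-2],0.085],[[0,0,0],[0,0,0],0.085],[[0,0,0],[0,0,0],0.085]])

```text
clock: 13.3
position: [0.4317, -0.3843, 0.2491]
tcp_rot: [-3.141, 0.0, -0.059]
contact_force: [0.5, -0.0, -0.4]
width: 0.0853
```

```bash
python3 - <<'E'
from m import *
c=arm.capture("wrist"); save(c,"w5"); s=arm.get_state()
print(s["position"],s["tcp_rot"],s["qpos"].round(2))
H=hsv(c).astype(int); h,s_,v=H[...,0],H[...,1],H[...,2]
print(H[[*proj(c,[[.443,-.385,.02]])[0].astype(int)][1],[*proj(c,[[.443,-.385,.02]])[0].astype(int)][0]])
for t in (180,200):
  print("y");big(c,(h>15)&(h<28)&(s_>t)&(v>150),.02,150)
for t in (40,60,80):
  print("b");big(c,(h>100)&(h<125)&(s_>100)&(v>t),.02,150)
E
```

```text
[ 0.43176324 -0.38429393  0.24920869] [-3.14092495e+00 -3.41308592e-05 -5.92460773e-02] [ 0.11  0.5   0.77  1.95 -0.45  0.87 -0.51]
[110 137  97]
y
[ 564.1 -394.5   78.8   17. ] -1.33 [320.  51.]
y
[ 564.  -394.5   77.4   16.8] -1.49 [320.  51.]
b
[ 444.1 -388.5   76.6   15.7] -3.37 [321. 154.]
b
[ 444.1 -388.5   76.6   15.7] -3.37 [321. 154.]
b
[ 443.5 -388.5   75.5   15.4] -3.58 [321. 154.]
```

View pics/w5.png

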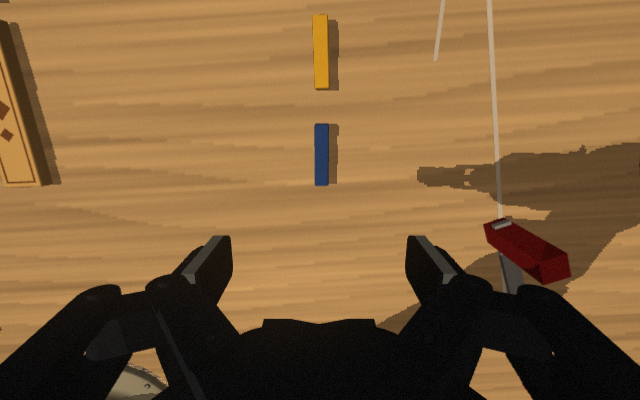

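Blue stick at (321,154) and yellow at (320,51); measured lengths 77–79 mm fit. I'll pick the blue stick.

Emit:
carry_out(increments=[[[0.0124,0.0025,0.03],[0,0,0],0.085],[[0,0,0.04],[0,0,0],0.06],[[0,0,0.04],[0,0,0],0.06],[[0,0,0.04],[0,0,0],0.06],[[0,0,0.03],[0,0,0],0.06],[[0,0,0.03],[0,0,0],0.06],[[0,0,0.02],[0,0,0],0.06],[[0,0,0.01],[0,0,0],0.06],[[0,0,0],[0,0,0],0.06],[[0,0,0],[0,0,0],0.06]])

```text
clock: 14.35
position: [0.4439, -0.3888, 0.01]
tcp_rot: [3.141, -0.001, -0.06]
contact_force: [0.6, -0.1, 0.4]
width: 0.0601
```

Emit:
carry_out(increments=[[[0,0,0.003],[0,0,0],0.04],[[0,0,0],[0,0,0],0.02],[[0,0,0],[0,0,0],0.01],[[0,0,0],[0,0,0],0.01],[[0,0,0],[0,0,0],0.01],[[0,0,0],[0,0,0],0.01],[[0,0,0],[0,0,0],0.01],[[0,0,0],[0,0,0],0.01]], force=40)

```text
clock: 15.15
position: [0.4437, -0.389, 0.007]
tcp_rot: [3.141, -0.001, -0.061]
contact_force: [-0.4, 1.1, 6.9]
width: 0.0165
```

Emit:
carry_out(increments=[[[0,0,-0.01],[0,0,0],0.01],[[0,0,-0.03],[0,0,0],0.01],[[0,0,-0.05],[0,0,-4],0.01],[[0,0,-0.05],[0,0,-8],0.01],[[0,0,0],[0,0,-8],0.01],[[0,0,0],[0,0,-8],0.01],[[0,0,0],[0,0,-8],0.01],[[0,0,0],[0,0,-8],0.01],[[0,0,0],[0,0,-8],0.01],[[0,0,0],[0,0,-8],0.01]])

```text
clock: 16.15
position: [0.4431, -0.3889, 0.147]
tcp_rot: [3.141, 0.0, 0.992]
contact_force: [0.0, 0.8, -0.2]
width: 0.0166
```

Emit:
carry_out(increments=[[[0,0,0],[0,0,-8],0.01],[[0,0,0],[0,0,-8],0.01],[[0,0,0],[0,0,-8],0.01],[[0,0,0],[0,0,-2],0.01],[[0,0,0],[0,0,0],0.01],[[0,0,0],[0,0,0],0.01]])

```text
clock: 16.75
position: [0.4432, -0.3889, 0.1465]
tcp_rot: [-3.142, 0.0, 1.437]
contact_force: [-0.3, -0.1, -0.3]
width: 0.0168
```

Emit:
carry_out(increments=[[[0.025,-0.001,0],[0,0,0],0.01],[[0.048,-0.003,0],[0,0,0],0.01],[[0.048,-0.003,0],[0,0,0],0.01],[[0.048,-0.003,0],[0,0,0],0.01],[[0.048,-0.003,0],[0,0,0],0.01],[[0.048,-0.003,0],[0,0,0],0.01],[[0.048,-0.003,0],[0,0,0],0.01],[[0.048,-0.003,0],[0,0,0],0.01],[[0.048,-0.003,0],[0,0,0],0.01],[[0.048,-0.003,0],[0,0,0],0.01]])

```text
clock: 17.75
position: [0.475, 0.07, 0.1465]
tcp_rot: [3.141, 0.0, 1.438]
contact_force: [1.0, 0.4, -0.1]
width: 0.0167
```

Emit:
carry_out(increments=[[[0.048,-0.003,0],[0,0,0],0.01],[[0.048,-0.002,0],[0,0,0],0.01],[[0.04,0,0],[0,0,0],0.01],[[0.02,0,0],[0,0,0],0.01],[[0,0,0],[0,0,0],0.01],[[0,0,0],[0,0,0],0.01]])

```text
clock: 18.35
position: [0.4901, 0.2231, 0.1461]
tcp_rot: [-3.141, 0.001, 1.44]
contact_force: [0.1, -0.4, -0.2]
width: 0.0168
```

```bash
python3 - <<'E'
from m import *
c=arm.capture("wrist"); save(c,"w6"); s=arm.get_state()
print(s["position"],np.degrees(s["tcp_rot"]),s["qpos"].round(2),s["width"])
H=hsv(c).astype(int); h,s_,v=H[...,0],H[...,1],H[...,2]
big(c,(h>100)&(h<125)&(s_>100)&(v>40),s["position"][2]-.007+.02,150)
E
```

```text
[0.49013255 0.22224636 0.14622801] [-1.79988481e+02  5.67276724e-02  8.24220985e+01] [-0.75  0.52  0.32  2.12 -0.3   0.55 -0.35] 0.016769888744427565
[489.7 225.3  80.9  17.4] 82.41 [318. 242.]
[497.  276.9   9.9   8.4] 82.5 [320. 139.]
```

View pics/w6.png

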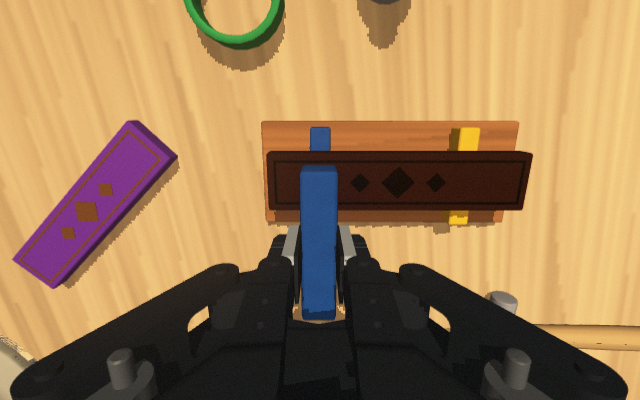

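Blue stick held at (318,242), square to the dark board. Bearer end visible at (320,138). I'll check the camera bias at this yaw against the bearers.

```bash
python3 - <<'E'
from m import *
c=arm.capture("wrist"); s=arm.get_state(); print(s["position"])
H=hsv(c).astype(int); h,s_,v=H[...,0],H[...,1],H[...,2]
y,x=np.indices(v.shape)
u=np.array([.9914,-.1305]); n=np.array([.1305,.9914]); C=np.array([.556,.2224])
for nm,m,sg in [("b",(h>100)&(h<125)&(s_>100)&(v>40)&(y<148),-1),("y",(h>15)&(h<28)&(s_>180)&(v>130)&(y<148)&(x>440)&(x<490),1)]:
    k=max(blobs(m,20),key=cv2.contourArea).reshape(-1,2); p=plane(c,k,.032)[:,:2]-C
    a,b=p@u,p@n; print(nm,"along",np.percentile(a,[3,97]).round(4),"exp",sg*.065,"far end",b.max().round(4),"exp .045")
p=plane(c,[[399,182]],.05)[0,:2]-C; print("dark diamond",p@u,p@n)
E
```

```text
[0.49024717 0.22184153 0.14632312]
b along [-0.0734 -0.0568] exp -0.065 far end 0.0451 exp .045
y along [0.0494 0.0726] exp 0.065 far end 0.0458 exp .045
dark diamond 0.0014930694686997924 -5.0983108748108625e-05
```

Emit:
carry_out(increments=[[[0.0065,0.0012,0],[0,0,0],0.01],[[0,0,0.025],[0,0,0],0.01],[[0,0,0.025],[0,0,0],0.01],[[0,0,0.02],[0,0,0],0.01],[[0,0,0.01],[0,0,0],0.01],[[0,0,0.005],[0,0,0],0.01],[[0,0,0.002],[0,0,0],0.01],[[0,0,0],[0,0,0],0.01],[[0,0,0],[0,0,0],0.01]])

```text
clock: 19.35
position: [0.4929, 0.2297, 0.06]
tcp_rot: [3.141, -0.001, 1.44]
contact_force: [0.4, -0.2, 0.1]
width: 0.0171
```

Emit:
carry_out(increments=[[[0,0,0.001],[0,0,0],0.01],[[0,0,0.001],[0,0,0],0.01],[[0,0,0],[0,0,0],0.01],[[0,0,0],[0,0,0],0.01]])

```text
clock: 19.75
position: [0.4925, 0.2296, 0.0574]
tcp_rot: [3.141, -0.0, 1.44]
contact_force: [0.7, -0.4, -0.5]
width: 0.0169
```

Emit:
carry_out(increments=[[[0,0,0.0005],[0,0,0],0.01],[[0,0,0],[0,0,0],0.02],[[0,0,0],[0,0,0],0.03],[[0,0,0],[0,0,0],0.05],[[0,0,0],[0,0,0],0.06],[[0,0,0],[0,0,0],0.06],[[0,0,-0.02],[0,0,0],0.06],[[0,0,-0.04],[0,0,0],0.06],[[0,0,-0.05],[0,0,0],0.06],[[0,0,-0.05],[0,0,0],0.06]])

```text
clock: 20.75
position: [0.492, 0.2292, 0.2182]
tcp_rot: [-3.141, 0.001, 1.44]
contact_force: [0.8, 1.6, 0.4]
width: 0.0596
```

Emit:
carry_out(increments=[[[-0.03,0,-0.02],[0,0,0],0.06],[[-0.03,0,0],[0,0,0],0.06],[[0,0,0],[0,0,0],0.06],[[0,0,0],[0,0,0],0.06]])

```text
clock: 21.15
position: [0.4846, 0.1698, 0.237]
tcp_rot: [3.141, -0.001, 1.439]
contact_force: [0.9, -0.8, -0.5]
width: 0.0598
```

```bash
cat >> m.py <<'E'
def inrack(p,C=(556,222.4),yaw=-7.5):
    a=np.radians(yaw); d=np.array(p[:2])-C
    return np.round([d@[np.cos(a),np.sin(a)],d@[-np.sin(a),np.cos(a)]],1)
E
python3 - <<'E'
from m import *
c=arm.capture("wrist"); save(c,"w7"); s=arm.get_state()
print(s["position"],np.degrees(s["tcp_rot"]))
H=hsv(c).astype(int); h,s_,v=H[...,0],H[...,1],H[...,2]
for k in blobs((h>100)&(h<125)&(s_>100)&(v>40),150):
    r,a=rect(c,k,.07); print(r.round(1),round(a,2),inrack(r))
E
```

```text
[0.48463608 0.17050796 0.23674033] [-1.79997404e+02 -2.11305381e-02  8.25210743e+01]
[491.7 230.7  79.5  17.2] 82.02 [-64.8  -0.1]
```

View pics/w7.png

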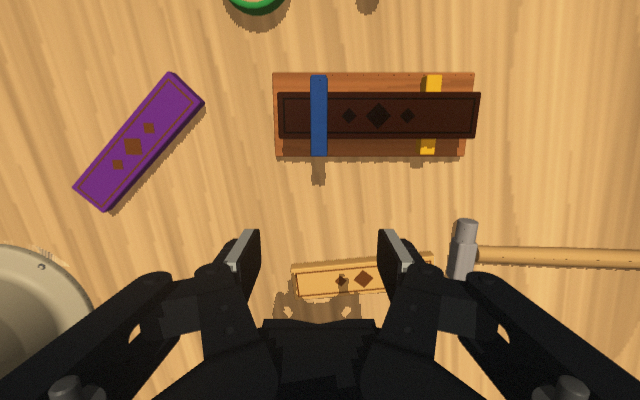

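Blue stick on board at (319,115), measured at (-64.8, -0.1) in the rack frame. Next is the yellow stick.

Emit:
carry_out(increments=[[[-0.03,0.009,0],[0,0,0],0.06],[[-0.047,0.013,0],[0,0,0],0.06],[[-0.047,0.013,0],[0,0,0],0.06],[[-0.047,0.013,0],[0,0,0],0.06],[[-0.047,0.013,0],[0,0,0],0.06],[[-0.047,0.013,0],[0,0,0],0.06],[[-0.047,0.013,0],[0,0,0],0.06],[[-0.047,0.013,0],[0,0,0],0.06],[[-0.047,0.013,0],[0,0,0],0.06],[[-0.047,0.013,0],[0,0,0],0.06]])

```text
clock: 22.2
position: [0.5515, -0.2964, 0.2359]
tcp_rot: [-3.141, -0.001, 1.442]
contact_force: [0.2, 1.4, 0.6]
width: 0.0601
```

Emit:
carry_out(increments=[[[-0.047,0.013,0],[0,0,0],0.06],[[-0.047,0.013,0],[0,0,0],0.06],[[0,0,0],[0,0,8.4],0.06],[[0,0,0],[0,0,8.4],0.06],[[0,0,0],[0,0,8.4],0.06],[[0,0,0],[0,0,8.4],0.06],[[0,0,0],[0,0,8.4],0.06],[[0,0,0],[0,0,8.4],0.06],[[0,0,0],[0,0,8.4],0.06],[[0,0,0],[0,0,8.4],0.06]])

```text
clock: 23.2
position: [0.5653, -0.3909, 0.2357]
tcp_rot: [-3.141, 0.001, 0.263]
contact_force: [-0.4, 0.6, -0.9]
width: 0.0601
```

Emit:
carry_out(increments=[[[0,0,0],[0,0,8.4],0.06],[[0,0,0],[0,0,8.4],0.06],[[0,0,0],[0,0,0],0.06],[[0,0,0],[0,0,0],0.06]])

```text
clock: 23.6
position: [0.5649, -0.3912, 0.2359]
tcp_rot: [-3.141, 0.001, -0.02]
contact_force: [-0.9, -0.4, -0.2]
width: 0.0597
```

```bash
python3 - <<'E'
from m import *
c=arm.capture("wrist"); s=arm.get_state()
print(s["position"],np.degrees(s["tcp_rot"]),s["qpos"].round(2))
H=hsv(c).astype(int); h,s_,v=H[...,0],H[...,1],H[...,2]
big(c,(h>15)&(h<28)&(s_>190)&(v>130),.02,150)
E
```

```text
[ 0.56465581 -0.39152098  0.23618158] [-1.79990843e+02  4.40505407e-02 -1.19950334e+00] [ 0.03  0.68  0.84  1.72 -0.58  1.01 -0.51]
[ 565.2 -395.3   78.    16. ] -1.34 [321. 165.]
```

Emit:
carry_out(increments=[[[0,0.0032,0.03],[0,0,0],0.06],[[0,0,0.04],[0,0,0],0.06],[[0,0,0.04],[0,0,0],0.06],[[0,0,0.04],[0,0,0],0.06],[[0,0,0.03],[0,0,0],0.06],[[0,0,0.03],[0,0,0],0.06],[[0,0,0.015],[0,0,0],0.06],[[0,0,0.003],[0,0,0],0.06],[[0,0,0],[0,0,0],0.06],[[0,0,0],[0,0,0],0.04]])

```text
clock: 24.65
position: [0.5648, -0.396, 0.0103]
tcp_rot: [3.14, -0.002, -0.025]
contact_force: [1.0, -0.3, 0.0]
width: 0.0465
```

Emit:
carry_out(increments=[[[0,0,0],[0,0,0],0.02],[[0,0,0],[0,0,0],0.01],[[0,0,0],[0,0,0],0.01],[[0,0,0],[0,0,0],0.01],[[0,0,0],[0,0,0],0.01],[[0,0,0],[0,0,0],0.01]])

```text
clock: 25.25
position: [0.5647, -0.3955, 0.0101]
tcp_rot: [3.141, -0.002, -0.026]
contact_force: [-0.3, 1.4, 5.8]
width: 0.0165
```

Emit:
carry_out(increments=[[[0,0,-0.01],[0,0,0],0.01],[[0,0,-0.03],[0,0,0],0.01],[[0,0,-0.05],[0,0,-4],0.01],[[0,0,-0.05],[0,0,-8],0.01],[[0,0,0],[0,0,-8],0.01],[[0,0,0],[0,0,-8],0.01],[[0,0,0],[0,0,-8],0.01],[[0,0,0],[0,0,-8],0.01],[[0,0,0],[0,0,-8],0.01],[[0,0,0],[0,0,-8],0.01]])

```text
clock: 26.25
position: [0.5639, -0.3953, 0.1497]
tcp_rot: [3.141, 0.0, 1.027]
contact_force: [0.4, -1.0, -0.6]
width: 0.0168
```

Emit:
carry_out(increments=[[[0,0,0],[0,0,-8],0.01],[[0,0,0],[0,0,-8],0.01],[[0,0,0],[0,0,-8],0.01],[[0.025,-0.001,0],[0,0,0],0.01],[[0.048,-0.002,0],[0,0,0],0.01],[[0.048,-0.002,0],[0,0,0],0.01],[[0.048,-0.002,0],[0,0,0],0.01],[[0.048,-0.002,0],[0,0,0],0.01],[[0.048,-0.002,0],[0,0,0],0.01],[[0.048,-0.002,0],[0,0,0],0.01]])

```text
clock: 27.25
position: [0.5918, -0.0816, 0.1497]
tcp_rot: [3.141, 0.0, 1.44]
contact_force: [0.9, -0.0, 0.2]
width: 0.0166
```

Emit:
carry_out(increments=[[[0.048,-0.002,0],[0,0,0],0.01],[[0.048,-0.002,0],[0,0,0],0.01],[[0.048,-0.002,0],[0,0,0],0.01],[[0.048,-0.002,0],[0,0,0],0.01],[[0.048,-0.002,0],[0,0,0],0.01],[[0.03,-0.002,0],[0,0,0],0.01],[[0.016,0,0],[0,0,0],0.01],[[0,0,0],[0,0,0],0.01],[[0,0,0],[0,0,0],0.01]])

```text
clock: 28.15
position: [0.6173, 0.1999, 0.1491]
tcp_rot: [3.141, 0.001, 1.439]
contact_force: [-0.5, -1.5, -0.6]
width: 0.0168
```

```bash
python3 - <<'E'
from m import *
c=arm.capture("wrist"); s=arm.get_state()
print(s["position"],np.degrees(s["tcp_rot"]),s["qpos"].round(2),s["width"])
H=hsv(c).astype(int); h,s_,v=H[...,0],H[...,1],H[...,2]
big(c,(h>15)&(h<28)&(s_>190)&(v>110),s["position"][2]-.0101+.02,150)
save(c,"w8")
E
```

```text
[0.61741462 0.19918117 0.14916669] [1.79977179e+02 7.00616110e-02 8.23616621e+01] [-0.67  0.64  0.42  1.87 -0.38  0.71 -0.16] 0.01672062581257876
[616.9 202.2  81.3  17.5] 82.5 [318. 239.]
[625.2 256.8  10.    8.5] 82.44 [320. 131.]
```

Emit:
carry_out(increments=[[[0.0125,0.002,0],[0,0,0],0.01],[[0,0,0.025],[0,0,0],0.01],[[0,0,0.025],[0,0,0],0.01],[[0,0,0.02],[0,0,0],0.01],[[0,0,0.01],[0,0,0],0.01],[[0,0,0.005],[0,0,0],0.01],[[0,0,0.003],[0,0,0],0.01],[[0,0,0.001],[0,0,0],0.01],[[0,0,0],[0,0,0],0.01],[[0,0,0],[0,0,0],0.01]])

```text
clock: 29.2
position: [0.6212, 0.2142, 0.0605]
tcp_rot: [3.141, -0.001, 1.44]
contact_force: [0.2, 0.2, 0.4]
width: 0.0171
```

Emit:
carry_out(increments=[[[-0.001,0,0],[0,0,0],0.01],[[0,0,0.0005],[0,0,0],0.01],[[0,0,0],[0,0,0],0.02],[[0,0,0],[0,0,0],0.03],[[0,0,0],[0,0,0],0.05],[[0,0,0],[0,0,0],0.06],[[0,0,0],[0,0,0],0.06],[[0,0,-0.02],[0,0,0],0.06],[[0,0,-0.04],[0,0,0],0.06],[[0,0,-0.05],[0,0,0],0.06]])

```text
clock: 30.2
position: [0.6196, 0.2127, 0.1688]
tcp_rot: [-3.138, 0.002, 1.44]
contact_force: [0.7, 0.4, 0.1]
width: 0.06
```

Emit:
carry_out(increments=[[[0,0,-0.05],[0,0,0],0.06],[[-0.03,0,-0.02],[0,0,0],0.085],[[-0.03,-0.03,0],[0,0,0],0.085],[[0,-0.03,0],[0,0,0],0.085],[[0,0,0],[0,0,0],0.085],[[0,0,0],[0,0,0],0.085]])

```text
clock: 30.8
position: [0.5535, 0.1618, 0.2397]
tcp_rot: [3.141, -0.001, 1.441]
contact_force: [0.3, 0.1, 0.7]
width: 0.0849
```

```bash
python3 - <<'E'
from m import *
c=arm.capture("wrist"); save(c,"w9"); s=arm.get_state()
print(s["position"],np.degrees(s["tcp_rot"]))
H=hsv(c).astype(int); h,s_,v=H[...,0],H[...,1],H[...,2]
for m in [(h>100)&(h<125)&(s_>100)&(v>40),(h>15)&(h<28)&(s_>190)&(v>130)]:
  for k in blobs(m,150):
    r,a=rect(c,k,.07); print(r.round(1),round(a,2),inrack(r))
E
```

```text
[0.55414286 0.16188049 0.23956787] [ 1.79941730e+02 -2.81513761e-02  8.25637078e+01]
[495.2 229.9  79.5  23.3] 82.21 [-61.3  -0.5]
[618.4 214.3  81.   22.3] 84.9 [62.9  0.1]
```

View pics/w9.png

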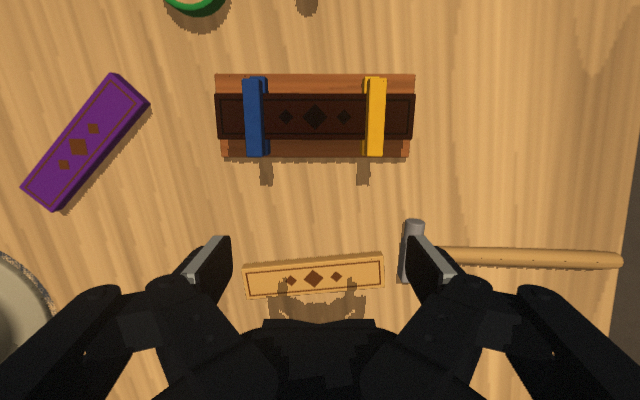

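Both sticks lie across the dark board, blue at (255,116) and yellow at (375,116). The offset widths are the visible side faces. Now the pale board.

Emit:
carry_out(increments=[[[-0.041,-0.008,0],[0,0,4.1],0.085],[[-0.041,-0.008,0],[0,0,0],0.085],[[-0.041,-0.008,0],[0,0,0],0.085],[[-0.041,-0.008,0],[0,0,0],0.085],[[0,0,0],[0,0,8],0.085],[[0,0,0],[0,0,8],0.085],[[0,0,0],[0,0,8],0.085],[[0,0,0],[0,0,8],0.085],[[0,0,0],[0,0,8],0.085],[[0,0,0],[0,0,8],0.085]])

```text
clock: 31.85
position: [0.4933, 0.0059, 0.2393]
tcp_rot: [3.14, -0.0, 0.526]
contact_force: [1.2, -0.1, -0.7]
width: 0.0849
```

Emit:
carry_out(increments=[[[0,0,0],[0,0,8],0.085],[[0,0,0],[0,0,8],0.085],[[0,0,0],[0,0,8],0.085],[[0,0,0],[0,0,8],0.085],[[0,0,0],[0,0,0],0.085],[[0,0,0],[0,0,0],0.085]])

```text
clock: 32.45
position: [0.4927, 0.0061, 0.2391]
tcp_rot: [3.14, -0.0, -0.023]
contact_force: [-0.7, -0.3, 0.0]
width: 0.085
```

```bash
python3 - <<'E'
from m import *
c=arm.capture("wrist"); save(c,"w10"); s=arm.get_state()
print(s["position"],np.degrees(s["tcp_rot"]),s["qpos"].round(2))
H=hsv(c).astype(int); h,s_,v=H[...,0],H[...,1],H[...,2]
y,x=np.indices(v.shape)
# dark carved frame line + diamonds inside the pale board
g=cv2.cvtColor(c["color"],cv2.COLOR_RGB2GRAY); bh=cv2.morphologyEx(g,cv2.MORPH_BLACKHAT,np.ones((7,7)))
w=(x>270)&(x<370)&(y<235)
for t in (25,40):
  big(c,(bh>t)&w,.018,400)
print("diamonds");big(c,(v<140)&(h<14)&w,.018,40)
E
```

```text
[0.49250434 0.00607343 0.23920617] [ 1.79954608e+02 -1.10481929e-02 -1.34512513e+00] [-0.8   0.45  0.97  2.15 -0.53  0.8  -1.09]
[525.    4.6 188.2  40.6] -0.56 [318. 133.]
[524.4   4.6 186.9  38.3] -1.53 [319. 134.]
diamonds
[492.4   5.4   9.9   9.9] -46.53 [318. 166.]
[524.8   4.6  18.3  18.3] 43.73 [318. 140.]
[556.4   3.8  10.1  10.1] -47.46 [319. 114.]
```

View pics/w10.png

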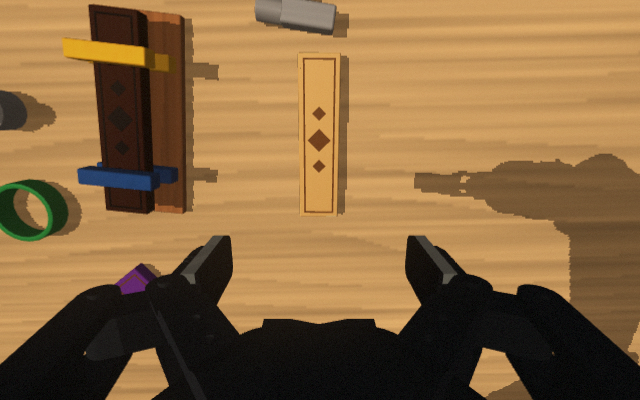

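Pale board: its three diamonds line up at (318,166), (318,140) and (319,114), giving a centre of (524.8, 4.6) and yaw -1.4°. I'll grasp it.

Emit:
carry_out(increments=[[[0.032,0.0007,0.02],[0,0,0],0.085],[[0,0,0.04],[0,0,0],0.085],[[0,0,0.04],[0,0,0],0.085],[[0,0,0.04],[0,0,0],0.085],[[0,0,0.03],[0,0,0],0.085],[[0,0,0.03],[0,0,0],0.085],[[0,0,0.02],[0,0,0],0.085],[[0,0,0.01],[0,0,0],0.085],[[0,0,0.002],[0,0,0],0.085],[[0,0,0],[0,0,0],0.085]])

```text
clock: 33.5
position: [0.5242, 0.0042, 0.0073]
tcp_rot: [-3.141, -0.0, -0.027]
contact_force: [1.1, 0.5, 0.4]
width: 0.085
```

Emit:
carry_out(increments=[[[0,0,0],[0,0,0],0.06],[[0,0,0],[0,0,0],0.04],[[0,0,0],[0,0,0],0.04],[[0,0,0],[0,0,0],0.04],[[0,0,0],[0,0,0],0.04],[[0,0,0],[0,0,0],0.04],[[0,0,0],[0,0,0],0.04]], force=50)

```text
clock: 34.2
position: [0.5243, 0.0048, 0.0083]
tcp_rot: [-3.141, -0.001, -0.027]
contact_force: [-0.8, 1.0, 8.5]
width: 0.0482
```

Emit:
carry_out(increments=[[[0,0,-0.01],[0,0,0],0.04],[[0,0,-0.04],[0,0,0],0.04],[[0,0,-0.05],[0,0,3],0.04],[[0,0,-0.05],[0,0,3],0.04],[[0.001,-0.03,0],[0,0,0],0.04],[[0.001,-0.045,0],[0,0,0],0.04],[[0.001,-0.045,0],[0,0,0],0.04],[[0,-0.045,0],[0,0,0],0.04],[[0,-0.035,0],[0,0,0],0.04],[[0,-0.02,0],[0,0,0],0.04]])

```text
clock: 35.2
position: [0.5554, 0.2264, 0.1571]
tcp_rot: [-3.141, 0.0, -0.127]
contact_force: [-0.3, 0.4, -1.2]
width: 0.0484
```

Emit:
carry_out(increments=[[[0,0,0],[0,0,0],0.04],[[0,0,0],[0,0,0],0.04],[[0,0,0],[0,0,0],0.04]])

```text
clock: 35.5
position: [0.5557, 0.221, 0.1576]
tcp_rot: [3.141, -0.0, -0.134]
contact_force: [0.2, -0.4, -0.8]
width: 0.0482
```

```bash
python3 - <<'E'
from m import *
c=arm.capture("wrist"); save(c,"w11"); s=arm.get_state()
print(s["position"],np.degrees(s["tcp_rot"]),s["qpos"].round(2),s["width"])
H=hsv(c).astype(int); h,s_,v=H[...,0],H[...,1],H[...,2]
y,x=np.indices(v.shape)
for k in blobs((v<150)&(h<15)&(x>270)&(x<370)&(y<330),60):
  r,a=rect(c,k,s["position"][2]-.0078+.018); print(r.round(1),inrack(r))
E
```

```text
[0.55581462 0.22084476 0.15760316] [ 1.79991537e+02 -8.13305846e-03 -7.68118422e+00] [-1.01  0.69  0.85  2.   -0.74  0.79 -1.42] 0.048571139121538986
[578.8 216.4 141.   52.5] [23.4 -3. ]
```

View pics/w11.png

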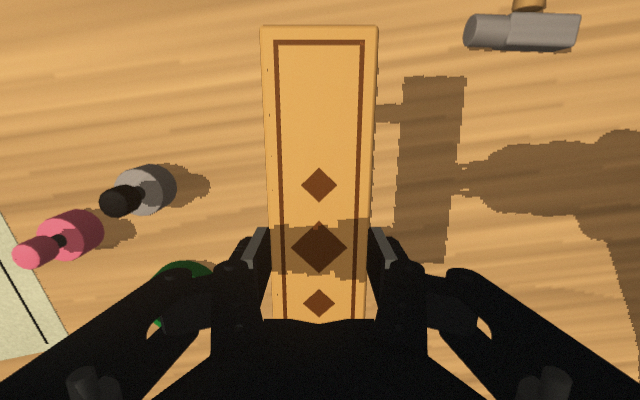

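Pale board held level, diamond at (319,247). That is the same place in the hand as the dark board, so I'll lower it.

Emit:
carry_out(increments=[[[0,-0.002,0],[0,0,-0.2],0.04],[[0,0,0.02],[0,0,0],0.04],[[0,0,0.025],[0,0,0],0.04],[[0,0,0.02],[0,0,0],0.04],[[0,0,0.008],[0,0,0],0.04],[[0,0,0.003],[0,0,0],0.04],[[0,0,0.002],[0,0,0],0.04],[[0,0,0],[0,0,0],0.04],[[0,0,0],[0,0,0],0.04],[[0,0,0],[0,0,0],0.04]])

```text
clock: 36.55
position: [0.5565, 0.2243, 0.0799]
tcp_rot: [-3.141, -0.001, -0.129]
contact_force: [-0.8, -0.2, -1.4]
width: 0.0483
```

```bash
python3 - <<'E'
from m import *
c=arm.capture("wrist"); s=arm.get_state()
print(s["position"],np.degrees(s["tcp_rot"]))
H=hsv(c).astype(int); h,s_,v=H[...,0],H[...,1],H[...,2]
y,x=np.indices(v.shape)
for k in blobs((v<160)&(h<15)&(x>290)&(x<345)&(y<330),60):
  r,a=rect(c,k,s["position"][2]-.0078+.018); print(r.round(1),inrack(r),k.reshape(-1,2).mean(0))
E
```

```text
[0.55635934 0.22432037 0.07976253] [-1.79974512e+02 -3.35242015e-02 -7.37169374e+00]
[512.5 229.8  28.5   5.7] [-44.1   1.7] [318.67857143 325.52142857]
[525.7 227.6  11.9  11.9] [-30.7   1.2] [318.40909091 302.46969697]
[557.2 223.5  20.   20. ] [1.1 1.2] [318.56  246.472]
[588.7 219.4  11.7  11.7] [32.9  1.3] [318.52054795 184.89041096]
[648.9 212.   21.9   1.5] [93.5  1.9] [317.5  42. ]
```

Emit:
carry_out(increments=[[[-0.001,0.001,0.001],[0,0,0],0.04],[[0,0,0.001],[0,0,0],0.04],[[0,0,0],[0,0,0],0.04],[[0,0,0],[0,0,0],0.04],[[0,0,0],[0,0,0],0.055],[[0,0,0],[0,0,0],0.07],[[0,0,0],[0,0,0],0.085],[[0,0,0],[0,0,0],0.085],[[0,0,0],[0,0,0],0.085]])

```text
clock: 37.5
position: [0.5551, 0.2233, 0.0772]
tcp_rot: [3.141, 0.0, -0.129]
contact_force: [0.8, -0.0, 0.1]
width: 0.0851
```

Emit:
carry_out(increments=[[[0,0,-0.02],[0,0,0],0.085],[[0,0,-0.04],[0,0,0],0.085],[[0,0,-0.05],[0,0,0],0.085],[[0,0,-0.05],[0,0,0],0.085],[[-0.03,-0.04,-0.03],[0,0,0],0.085],[[-0.02,-0.04,0],[0,0,0],0.085],[[0,0,0],[0,0,0],0.085],[[0,0,0],[0,0,0],0.085]])

```text
clock: 38.3
position: [0.5184, 0.3042, 0.2627]
tcp_rot: [3.141, 0.0, -0.126]
contact_force: [0.3, -0.8, 0.1]
width: 0.0849
```

```bash
python3 - <<'E'
from m import *
c=arm.capture("wrist"); save(c,"w12"); s=arm.get_state()
print(s["position"],np.degrees(s["tcp_rot"]),s["qpos"].round(2))
H=hsv(c).astype(int); h,s_,v=H[...,0],H[...,1],H[...,2]
y,x=np.indices(v.shape)
q=proj(c,[[.556,.2224,.088],[.570,.390,.066]]);print(q)
w=(abs(x-q[0][0])<12)&(abs(y-q[0][1])<50)
for k in blobs((v<160)&(h<14)&w,25):
  r,a=rect(c,k,.088); print(r.round(1),inrack(r),k.reshape(-1,2).mean(0))
w=np.hypot(x-q[1][0],y-q[1][1])<40
for k in blobs((v<55)&w,25):
  r,a=rect(c,k,.066); print("knob",r.round(1),k.reshape(-1,2).mean(0))
E
```

```text
[0.51898052 0.30274664 0.26277789] [ 1.79962588e+02  4.77387675e-03 -7.33911524e+00] [-1.25  0.6   1.01  1.9  -0.6   0.99 -1.67]
[[389.79280468 129.36362675]
 [237.8279246  134.57891126]]
[523.7 226.6  10.6  10.4] [-32.6  -0. ] [387.82758621 159.65517241]
[555.4 222.7  19.2  19. ] [-0.7  0.2] [389.65517241 130.10344828]
[587.  218.8  11.1  10.4] [31.2  0.5] [391.36666667  98.3       ]
knob [569.7 390.5  28.1  23.2] [237.32307692 134.73846154]
```

View pics/w12.png

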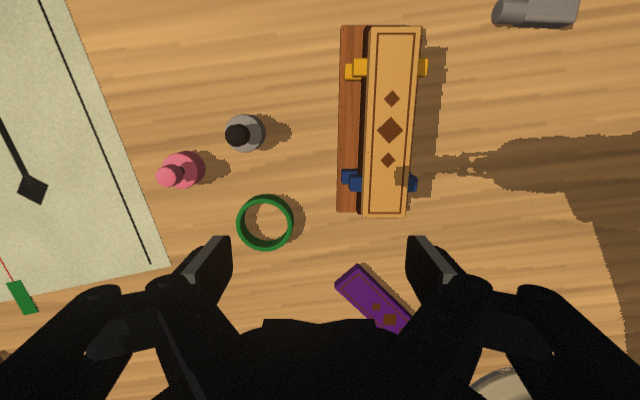

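Pale board centred over the sticks: diamond (390,130), rack-frame offset (-0.7, 0.2), yaw right. The weight's knob is at (237,134). I'll move closer to it.

Emit:
carry_out(increments=[[[0.003,-0.044,0.01],[0,0,0],0.055],[[0.002,-0.044,0.01],[0,0,0],0.055],[[0,0,0],[0,0,0],0.055],[[0,0,0],[0,0,0],0.055],[[0,0,0],[0,0,0],0.055]])

```text
clock: 38.85
position: [0.5362, 0.387, 0.2432]
tcp_rot: [3.141, -0.0, -0.132]
contact_force: [0.1, 0.4, -0.3]
width: 0.0555
```

```bash
python3 - <<'E'
from m import *
c=arm.capture("wrist"); s=arm.get_state()
print(s["position"],np.degrees(s["tcp_rot"]))
H=hsv(c).astype(int); h,s_,v=H[...,0],H[...,1],H[...,2]
y,x=np.indices(v.shape)
q=proj(c,[[.570,.390,.066]])[0];print(q)
w=np.hypot(x-q[0],y-q[1])<45
for t in (40,55):
 for k in blobs((v<t)&w,25):
  r,a=rect(c,k,.066); print("knob",r.round(1),k.reshape(-1,2).min(0),k.reshape(-1,2).max(0))
 
for k in blobs((s_<90)&w,100):
  r,a=rect(c,k,.03); print("body",r.round(1),k.reshape(-1,2).min(0),k.reshape(-1,2).max(0))
im=c["color"][int(q[1])-60:int(q[1])+60,int(q[0])-80:int(q[0])+80,::-1]
cv2.imwrite("pics/w13.png",cv2.resize(im,None,fx=4,fy=4))
E
```

```text
[0.53619891 0.3871194  0.24343755] [ 1.79978986e+02 -2.34102508e-02 -7.56555511e+00]
[311.00383878 142.93852782]
knob [569.8 391.2  23.9  19.5] [300 132] [319 154]
knob [570.3 393.3  23.9  23.7] [297 132] [319 154]
body [569.9 393.4  45.9  45.3] [290 121] [328 159]
```

View pics/w13.png

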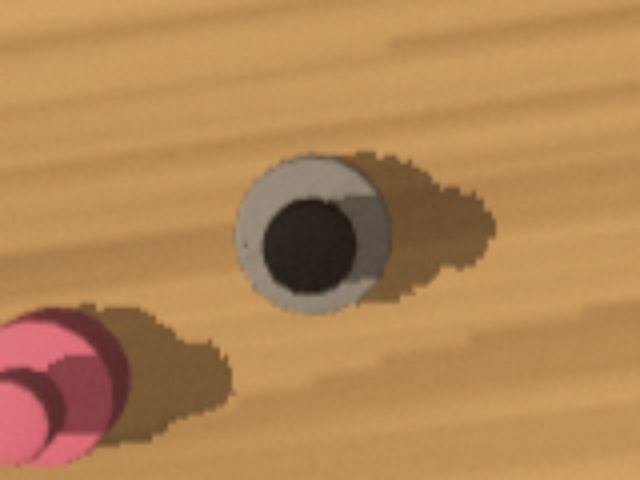

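Crop: knob centred at (310,245) inside the round body, giving (570, 392.5) mm, with a body diameter of 46 mm. I'll descend and grip the knob.

Emit:
carry_out(increments=[[[0.033,-0.01,0],[0,0,0],0.055],[[0,0,0.04],[0,0,0],0.055],[[0,0,0.045],[0,0,0],0.055],[[0,0,0.04],[0,0,0],0.055],[[0,0,0.04],[0,0,0],0.055],[[0,0,0.03],[0,0,0],0.055],[[0,0,0.01],[0,0,0],0.055],[[0,0,0],[0,0,0],0.055],[[0,0,0],[0,0,0],0.055],[[0,0,0],[0,0,0],0.055]])

```text
clock: 39.9
position: [0.5707, 0.3954, 0.0401]
tcp_rot: [-3.14, -0.002, -0.129]
contact_force: [0.3, 0.0, 0.2]
width: 0.0553
```

Emit:
carry_out(increments=[[[0,0,0],[0,0,0],0.04],[[0,0,0],[0,0,0],0.03],[[0,0,0],[0,0,0],0.02],[[0,0,0],[0,0,0],0.015],[[0,0,0],[0,0,0],0.015],[[0,0,0],[0,0,0],0.015],[[0,0,0],[0,0,0],0.015]], force=60)

```text
clock: 40.6
position: [0.5698, 0.3951, 0.0389]
tcp_rot: [-3.141, -0.001, -0.129]
contact_force: [-2.0, -1.4, 7.2]
width: 0.0243
```

Emit:
carry_out(increments=[[[0,0,-0.01],[0,0,0],0.015],[[0,0,-0.03],[0,0,0],0.015],[[0,0,-0.05],[0,0,0],0.015],[[0,0,-0.05],[0,0,0],0.015],[[0.002,0.03,0],[0,0,0],0.015],[[0.002,0.04,0],[0,0,0],0.015],[[0.002,0.04,0],[0,0,0],0.015],[[0.002,0.03,0],[0,0,0],0.015],[[0,0.02,0],[0,0,0],0.015],[[0,0.012,0],[0,0,0],0.015]])

```text
clock: 41.6
position: [0.5548, 0.2215, 0.1783]
tcp_rot: [3.141, 0.001, -0.131]
contact_force: [0.1, 0.3, -5.1]
width: 0.0243
```

Emit:
carry_out(increments=[[[0,0,0],[0,0,0],0.015],[[0,0,0],[0,0,0],0.015],[[0,0,0],[0,0,0],0.015],[[0,0,0],[0,0,0],0.015]])

```text
clock: 42.0
position: [0.5553, 0.2249, 0.1778]
tcp_rot: [3.142, 0.0, -0.127]
contact_force: [-0.4, 0.6, -5.2]
width: 0.0244
```

```bash
python3 - <<'E'
from m import *
c=arm.capture("wrist"); s=arm.get_state(); save(c,"w14")
print(s["position"],np.degrees(s["tcp_rot"]),s["qpos"].round(2),s["width"],s["contact_force"])
E
```

```text
[0.55530546 0.22460466 0.17774664] [ 1.79986592e+02  8.33044515e-03 -7.28789590e+00] [-1.03  0.67  0.89  1.98 -0.71  0.83 -1.44] 0.02409383696395827 [ 0.37658889  0.20185119 -5.52808545]
```

View pics/w14.png

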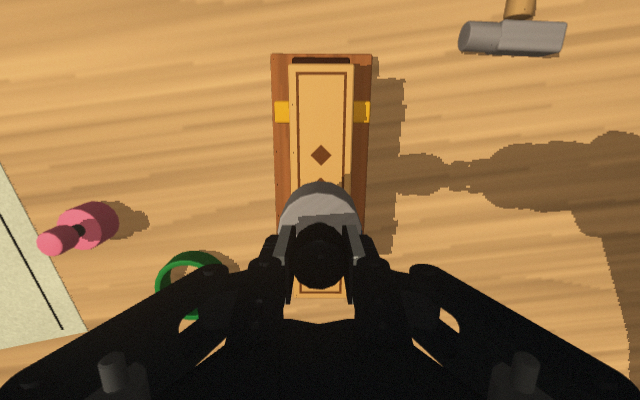

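Weight held upright at (319,225) over the board's centre line, with the first small diamond visible at (321,155). I'll lower it.

Emit:
carry_out(increments=[[[0,0.0015,0],[0,0,0],0.015],[[0,0,0.02],[0,0,0],0.015],[[0,0,0.015],[0,0,0],0.015],[[0,0,0.008],[0,0,0],0.015],[[0,0,0.004],[0,0,0],0.015],[[0,0,0.001],[0,0,0],0.015],[[0,0,0],[0,0,0],0.015],[[0,0,0],[0,0,0],0.015],[[0,0,0],[0,0,0],0.015]])

```text
clock: 42.95
position: [0.5554, 0.2221, 0.1305]
tcp_rot: [-3.141, -0.001, -0.129]
contact_force: [-0.4, -0.4, -5.0]
width: 0.0241
```

```bash
python3 - <<'E'
from m import *
c=arm.capture("wrist"); s=arm.get_state()
P=s["position"]; print(P)
H=hsv(c).astype(int); h,s_,v=H[...,0],H[...,1],H[...,2]
y,x=np.indices(v.shape)
zb=P[2]-.039+.03
m=(s_<100)&(v>60)&(x>270)&(x<370)&(y<245)
k=max(blobs(m,100),key=cv2.contourArea).reshape(-1,2)
# far rim of the body: fit circle of 24 mm to the upper arc
p=plane(c,k[k[:,1]<k[:,1].min()+22],zb)[:,:2]*1000
from scipy.optimize import least_squares
f=least_squares(lambda a:np.hypot(*(p-a).T)-24,P[:2]*1000,loss="soft_l1")
print("body",f.x.round(1),inrack(f.x),abs(f.fun).mean())
for k in blobs((v<150)&(h<14)&(abs(x-320)<22)&(y<190),25):
  r,a=rect(c,k,.088); print(r.round(1),inrack(r))
E
```

```text
[0.55536162 0.22216268 0.13039235]
body [560.4 220. ] [ 4.7 -1.8] 0.61365749445349
[574.6 220.   19.6   4.7] [18.7  0. ]
[587.3 218.3  11.   11. ] [31.5  0. ]
[647.6 208.6  24.6   1.1] [92.7 -1.7]
[656.4 207.5  24.3   3.7] [101.5  -1.6]
```

```bash
python3 - <<'E'
from m import *
from scipy.optimize import least_squares
c=arm.capture("wrist"); s=arm.get_state()
P=s["position"]; print(P,-c["R"].T@c["t"])
H=hsv(c).astype(int); h,s_,v=H[...,0],H[...,1],H[...,2]
y,x=np.indices(v.shape)
m=(s_<100)&(v>60)&(x>270)&(x<370)&(y<245)
k=max(blobs(m,100),key=cv2.contourArea).reshape(-1,2)
for zb in (P[2]-.039,P[2]-.009):
  p=plane(c,k[k[:,1]<k[:,1].min()+12],zb)[:,:2]*1000
  f=least_squares(lambda a:np.hypot(*(p-a).T)-24,P[:2]*1000,loss="soft_l1")
  print("body",f.x.round(1),inrack(f.x),abs(f.fun).mean())
cv2.imwrite("pics/w15.png",cv2.resize(c["color"][100:300,220:420,::-1],None,fx=3,fy=3))
E
```

```text
[0.55532411 0.2221612  0.13034199] [0.62022918 0.21283029 0.27255041]
body [553.8 220.8] [-1.9 -1.9] 0.1773364162040253
body [606.2 214.7] [50.7 -1.1] 2.39142744761356
```

View pics/w15.png

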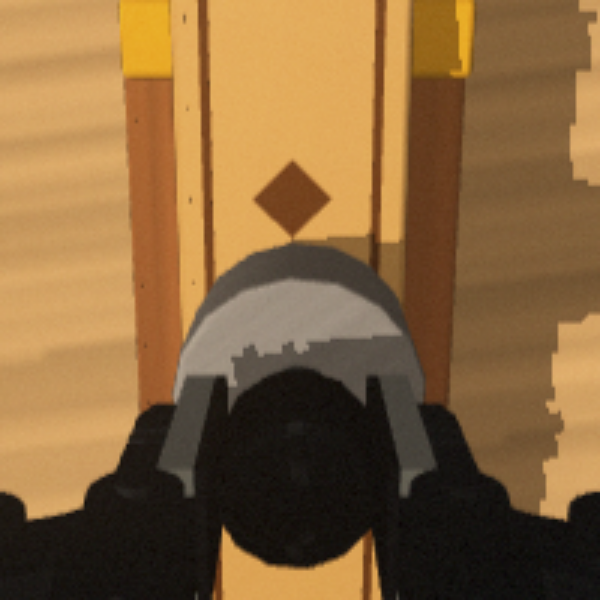

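The body sits at about (-1.9, -1.9) mm against the board (diamond at crop (292,198)). I'll correct that, then set it down and release.

Emit:
carry_out(increments=[[[0.0015,-0.0015,0],[0,0,0],0.015],[[0,0,0.001],[0,0,0],0.015],[[0,0,0.001],[0,0,0],0.015],[[0,0,0.001],[0,0,0],0.015],[[0,0,0],[0,0,0],0.015],[[0,0,0],[0,0,0],0.015]])

```text
clock: 43.65
position: [0.5569, 0.2233, 0.1271]
tcp_rot: [-3.142, -0.0, -0.129]
contact_force: [0.3, -0.3, -3.2]
width: 0.0244
```

Emit:
carry_out(increments=[[[0,0,0.0005],[0,0,0],0.015],[[0,0,0],[0,0,0],0.015],[[0,0,0],[0,0,0],0.028],[[0,0,0],[0,0,0],0.035],[[0,0,0],[0,0,0],0.045],[[0,0,0],[0,0,0],0.055],[[0,0,0],[0,0,0],0.055],[[0,0,0],[0,0,0],0.055]])

```text
clock: 44.45
position: [0.5569, 0.2234, 0.1265]
tcp_rot: [3.142, -0.0, -0.129]
contact_force: [-0.7, -0.1, -0.6]
width: 0.0548
```

Emit:
carry_out(increments=[[[0,0,-0.01],[0,0,0],0.055],[[0,0,-0.02],[0,0,0],0.055],[[0,0,-0.04],[0,0,0],0.055],[[0,0,-0.05],[0,0,0],0.055],[[0,0,-0.05],[0,0,0],0.055],[[-0.04,0,0],[0,0,0],0.055],[[-0.03,0,0],[0,0,0],0.055],[[0,0,0],[0,0,0],0.055],[[0,0,0],[0,0,0],0.055],[[0,0,0],[0,0,0],0.055]])

```text
clock: 45.45
position: [0.4882, 0.2323, 0.297]
tcp_rot: [-3.141, -0.001, -0.129]
contact_force: [0.8, 0.5, -0.7]
width: 0.0553
```

```bash
python3 - <<'E'
from m import *
c=arm.capture("wrist"); s=arm.get_state(); save(c,"w16"); t=arm.capture("scene")
print(s["position"],s["contact_force"],s["clock"])
H=hsv(c).astype(int); h,s_,v=H[...,0],H[...,1],H[...,2]
y,x=np.indices(v.shape)
q=proj(c,[[.556,.2224,.154]])[0]
for k in blobs((v<60)&(np.hypot(x-q[0],y-q[1])<30),60):
  (a,b),r=cv2.minEnclosingCircle(k); p=plane(c,[[a,b]],.154)[0]*1000; print("knob",p.round(1),inrack(p))
for k in blobs((v<160)&(h<14)&(abs(x-q[0])<15)&(y<260),20):
  r,a=rect(c,k,.088); print(r.round(1),inrack(r))
w=c["color"][:,:,::-1]; u=proj(t,[[.556,.2224,.05]])[0].astype(int)
a=cv2.resize(w[20:270,200:440],(400,417)); b=cv2.resize(t["color"][u[1]-70:u[1]+70,u[0]-67:u[0]+67,::-1],(400,417))
cv2.imwrite("pics/w17.png",np.hstack([a,b]))
E
```

```text
[0.48835536 0.23209072 0.29683207] [ 1.19558472 -0.7279194  -0.30626885] 45.5
knob [556.6 221.8 154. ] [ 0.7 -0.5]
[524.1 226.6  10.8  10.8] [-32.1   0. ]
[557.2 220.6  31.4  31.2] [ 1.5 -1.6]
[586.  217.9  13.3  10.8] [30.3 -0.5]
```

The knob reads 0.7 / -0.5 mm from the rack centre at its standing height, so the weight is upright and central. The pale board's diamonds are symmetric, and the gripper is clear. Handing in.

```bash
python3 -c "
from workcell import arm
print(arm.finish_job())"
```

```text
the job is handed in; nothing more can be done
None
```

I built the stack in the order asked and handed it in at about 45.5 s on the robot's clock. I never went near the hammer, the tape or the look-alikes, though I took no final measurement of where they stand.

Last camera measurements, as offsets from the rack (mm, along its length / across it):

| Item | Target | Measured | When |
|---|---|---|---|
| Dark board | 0 / 0 | within about 1 | after placing |
| Blue stick | -65 / 0 | -64.8 / -0.1 | after placing |
| Yellow stick | +65 / 0 | 62.9 / 0.1 | after placing |
| Pale board | 0 / 0 | about -0.9 / -0.2, in line with the rack | final check |
| Weight knob | 0 / 0 | 0.7 / -0.5, at its standing height | final check |

- **Yellow stick:** this reading disagrees with the target by about 2 mm. It also came out 22 mm wide instead of 18, with a yaw of 84.9° instead of 82.5°, because the stick's side face was in view. In that same view the blue stick read -61.3 instead of -64.8, so I took the difference as a camera effect, and the picture showed both sticks over their bearers. I did not measure the yellow stick again.
- **Last picture not viewed:** I had used up the 16 pictures, so the final close-up of the finished stack was checked only by the numbers above.

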